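# Fasten the quarter-turn stud of a filter housing

## Task

Take the slotted-stud key out of its wooden stand, fit its blade in the slot of the raised stud on the filter housing's cover, gently press the stud down and turn it clockwise, up to a quarter turn, until it comes up against its stop and springs up into its catch, flush with the cover. Then put the key back upright, fully down in its stand. Do not force the stud against its stop or touch it with the fingers, and leave the other things on the table where they are.

Things in the scene. Friction and masses are not known exactly. Their poses are not given: they have to be found in the camera images.
- key: Key, 76 mm tall, 120 g, upright in the stand. Origin: centre of the blade's tip (lowest point); z up along the key, x along the blade's width. Blade 20 (x) x 4.5 mm (y) to z = 10, last 2 mm thinned to 18.5 x 3.2; shank 12 x 12 to z = 34; round flange 34 mm across to z = 38, resting on the stand; flat black grip 46 (x) x 12 (y) mm, z = 38 to 76: pinch it across its 12 mm.
- stand: Wooden block 72 x 72 x 46 mm on a 96 x 96 x 6 mm base board, fixed. Origin: centre of the underside, z up. In its top a central square hole 23 x 23 mm, 40 mm deep, sides along x and y. The key hangs in it by its flange, tip 12 mm above the table, blade nearly along the block's x.
- housing: Fume filter housing, grey steel box 130 (x) x 200 (y) x 60 mm, aluminium cover 136 x 206 mm, cover top at z = 68 mm, fixed; hose spigot on its -y end. Origin: centre of the underside. Two slotted round fasteners in the cover: the open one (stud) at x = 0, y = +55 mm, standing 2.5 mm proud in a 33 mm hole; the one at y = -55 mm is already fastened, flush, a dummy.
- stud: Open quarter-turn stud, steel head 30 mm across. Origin: centre of the head's top; z up, x along its slot. Slot 24 mm long (x), 6 mm wide, chamfered mouth, 5 mm deep. Head top is 70.5 mm above the housing's origin when free, 68 (flush) when in its catch. Pressing it with more than 25 N, or twisting against the stop with more than about 0.4 N m, damages it.
- spindle (a joint): Turn of the stud, rad, growing clockwise as seen from above; near 0 when open (play of up to 45 degrees either way). Catch and stop lie somewhere between 0.8 and 1.65: the receptacle under the cover floats, so the place is not known beforehand.
- mug: Grey stoneware cup, 66 x 91 x 60 mm; origin under its centre. A bystander.
- jar: Small jar with a black lid, 54 mm across, 72 mm tall; origin under its centre. A bystander.
- third_hand: Third hand, round cast base with a tweezers arm, 64 x 136 x 64 mm; origin under its middle. A bystander.
- tile: Light grey ceramic slab, 40 x 48 x 10 mm; origin under its centre. A bystander.
- cutter: Black flush cutter lying flat, 56 x 132 x 11 mm; origin under its centre. A bystander.
- plunger (a joint): How far the stud is pressed down, m: 0 free, 0.009 at most, against a spring (6 N at once, 0.6 N more per mm). It turns far only when pressed 0.0065 or more (about 10 N); a ledge then holds it down until, at its stop, it can spring up to 0.0025: in its catch, where it turns no more than a few degrees either way.
Things that resemble listed ones, but are neither listed nor needed, are in the scene too. What is shaped like the key but orange or purple is not meant.

How it is judged:
On the way, in this order (a step that is already met when the one before it is completed fails the run):
1. the key's blade is down in the stud's slot (z of key in the frame of stud between -0.008 and -0.003 m and horizontal distance between key and stud below 0.005 m and value of joint spindle below 0.45 rad), for 0.1 s.
2. with the key in its slot, the stud is pressed down and turned (z of key in the frame of stud between -0.008 and -0.003 m and horizontal distance between key and stud below 0.005 m and value of joint spindle above 0.6 rad and z of stud in the frame of housing below 0.0655 m), for 0.1 s.
3. the stud has sprung up into its catch (value of joint spindle above 0.7 rad and z of stud in the frame of housing between 0.0665 and 0.0693 m), for 0.2 s.
At the end, for the whole second after the job is handed in: The stud is in its catch: turned by more than 0.7 rad with its head flush with the cover (within 1.5 mm); and the key stands upright (within 0.1 rad) and at rest, fully down in its stand (flange within 2.5 mm of the block's top, within 8 mm of the hole's centre) (all of step 3 and horizontal distance between key and stand below 0.008 m and z of key in the frame of stand between 0.0095 and 0.0145 m and angle between key's own z axis and vertical below 0.1 rad and linear speed of key below 0.02 m/s); the robot touches nothing.
It fails at once if the key presses on the stud with more than 25 N before it has been turned to its catch (contact force between key and stud above 25 N and value of joint spindle below 0.65 rad).
It fails at once if the key strains the stud against its stop with more than 50 N in all (about 0.4 N m of twist) (contact force between key and stud above 50 N).
It fails at once if the fingers touch the stud (contact force between the fingers and stud above 0.5 N).
It fails at once if a bystander is shifted by more than 30 mm (distance of any of mug, jar, third_hand, tile, cutter from where it was at the start of the episode above 0.03 m).
It also fails if it takes over 64 s, if anything falls off the work surface, if the arm or the gripper's body presses on something with over 40 N, if the wrist force passes 120 N, or if a joint passes its speed limit or range.

## Robot

A 6-joint arm with a two-finger parallel gripper is mounted at the origin on a cart in front of the work surface, level with it; the furniture and walls round the work are solid. World frame = base frame: x ahead of the robot, y to its left, z up, the work surface at z = 0. Lengths are in m, angles in rad, forces in N, time in s.
With the tool pointing down it reaches from about 0.375 to 0.9 m from the base axis. Payload 3.1 kg.
Tool frame: the origin (TCP) lies on the centre line of the jaws, within the pads' length; the fingertips stand 8 mm ahead of it and the grasp point (between the pads) lies 11 mm behind it; z points along the fingers, y is the line along which they close (so a half turn about z gives the same grasp; the last joint's range is limited). The gripper opens to 85 mm and grips with 20 to 120 N. Pads are 22 mm wide; open, the fingers measure 114 mm over their backs; the gripper's body (76 mm by 85 mm) begins 54 mm behind the grasp point. The pads swing forward as they close: fully open they stand 13 mm farther back than shut.
Start: joints at [1.071, 0.527, 1.433, -0, 1.181, -0.178], TCP at [0.198, 0.593, 0.239] pointing down, gripper open.
Joint ranges: [-3.08, 3.08], [-0.75, 2.2], [0.22, 2.44], [-1.43, 4.57], [0, 2.65], [-2.85, 2.85]. Speed limits (rad/s): [2.79, 2.79, 3.14, 3.14, 3.14, 3.14].

## Interface

Orientations are given as a unit quaternion [x, y, z, w].
In Python, from station import * gives the robot as it stands.
- The arm moves only by the tool play_rows, never from a script. Its argument "rows" is a list of rows, each a list of 3 entries, a list of its own where there are three numbers: the turn, a rotation vector about the tool's x, y, z in degrees, then the shift along the tool's x, y, z in mm, then the closure, from 0 (fully open) to 1 (shut). In form: [[[ax, ay, az], [dx, dy, dz], jaw], ...]. A call has 1 to 12 rows; each row shifts and turns the commanded pose from where the row before left it, along the tool's axes as they then stand; what a row does not reach is not made up. A row lasts 1/12 s, in which the tool goes at most 41.7 mm and 7.16 degrees, less where a joint would pass 70% of its speed; a pose out of reach is approached as far as the arm can. A call with a gripper value outside its range is refused whole. The fingers move at their own pace and stop on an object; "grip_force" is the grip in N (left out, the last holds). Time passes only in rows, so rows that do not move let the fingers close. It gives the time, the measured TCP pose, the force, the opening and the grip force at its end, in the units of the state.
- sense(): the state, without advancing time (a new reading comes with each control period).
- snapshot(name): name is "side" or "top"; returns (picture, depth): 384x512x3 uint8, red, green, blue; 384x512 float32, m along the optical axis (not along the pixel's ray), 0 where there is no reading.
- get_calibration(name): a dict with "vfov" (degrees; the focal length in pixels is half the picture's height over the tangent of half this angle, whatever the lens; pixels are square), "cx", "cy" (the principal point, pixels), "xyz" and "attitude" of the camera in the world. Camera axes: x right, y down, z forward; pixel columns grow to the right and rows downward; lengths in m; the calibration is good to about 2 mm. A picture is of the moment at which its call begins. get_calibration takes no time and is no camera call.
- sign_off(): hands the job in; it is judged then, once.
The state is a dict: "t": time; "q": joint angles; "qd": joint speeds; "tau": joint torques, N m; "tcp_pos": TCP position; "tool_rot": TCP orientation; "force": force on the tool from outside, world axes, zero at the start; "ft_torque": the same for the moment, N m; "finger_gap": opening from 0.0 (shut) to 1.0 (fully open); "gripper_force": force on a finger pad.
Only numpy, scipy, OpenCV 4.12 (cv2) and the standard library are available. Lean on these libraries where they do the work, as an engineer would, in place of code of your own. Each camera call takes 0.05 s, during which the arm holds its last target. There are 200 camera calls.

## Working session

There is one attempt and no reset: what is moved stays moved. The work goes in short steps, Python scripts to look and compute and a tool call to move; the robot and the scene stay as the last step left them, time stands still between calls to the robot, and variables do not carry over. Pictures are saved under pics/ and viewed, at most 10 in all, crops included, and the job is handed in when it is done.

Besides the shell and the picture viewer there is one more tool, called after ">>>" as name(argument=value, ...) on one line, values as JSON. play_rows: Moves the arm, as the interface text tells. Its arguments: {"type":"object","properties":{"rows":{"type":"array","items":{"type":"array"}},"grip_force":{"type":"number"}},"required":["rows"]}

```bash
mkdir -p pics; cat > h.py <<'E'
from station import *
import numpy as np, cv2
from scipy.spatial.transform import Rotation as R
def cam(n):
    c=get_calibration(n); f=192/np.tan(np.radians(c["vfov"])/2)
    return f,c["cx"],c["cy"],np.array(c["xyz"]),c["attitude"]
def rot(a):
    a=np.array(a); return a if a.shape==(3,3) else R.from_quat(a).as_matrix()
def snap(n,save=None):
    p,d=snapshot(n)
    if save: cv2.imwrite("pics/"+save,p[:,:,::-1])
    return p,d
def onplane(n,uv,z):
    f,cx,cy,t,a=cam(n); uv=np.atleast_2d(uv).astype(float)
    r=np.c_[(uv[:,0]-cx)/f,(uv[:,1]-cy)/f,np.ones(len(uv))]@rot(a).T
    return t+r*((z-t[2])/r[:,2])[:,None]
def cloud(n,d):
    f,cx,cy,t,a=cam(n); v,u=np.mgrid[:384,:512]
    return np.stack([(u-cx)/f*d,(v-cy)/f*d,d],-1)@rot(a).T+t
def proj(n,P):
    f,cx,cy,t,a=cam(n); q=(np.atleast_2d(P)-t)@rot(a)
    return np.c_[q[:,0]/q[:,2]*f+cx,q[:,1]/q[:,2]*f+cy]
E
python3 - <<'E'
from h import *
for n in("top","side"):
    print(get_calibration(n)); p,d=snap(n); np.savez(f"pics/{n}0.npz",p=p,d=d)
    cv2.imwrite(f"pics/{n}0.png",cv2.resize(p[:,:,::-1],(800,600),interpolation=cv2.INTER_CUBIC))
print(sense())
E
```

```text
{'vfov': 54.70322861614859, 'cx': 259.4942902155828, 'cy': 188.75728744995922, 'xyz': array([0.36555777, 0.03242259, 1.05642562]), 'attitude': array([ 0.72462942, -0.68167912,  0.07070884, -0.07229136])}
{'vfov': 47.03538905163589, 'cx': 254.63948472094154, 'cy': 185.82470603769494, 'xyz': array([0.28882566, 0.80431532, 0.8215095 ]), 'attitude': array([-0.15588659,  0.89738833, -0.4083299 ,  0.06050008])}
{'t': 0.1, 'q': array([ 1.07048905e+00,  5.28361824e-01,  1.43379952e+00,  1.59238515e-05,
        1.18139443e+00, -1.78489137e-01]), 'qd': array([-0.00037089, -0.00104219, -0.00335987,  0.00078092, -0.00233179,
       -0.00128554]), 'tau': array([-4.21258956e-04, -4.43301129e+01, -1.78585410e+01, -2.10920607e-04,
        3.88622531e-03, -1.12979893e-05]), 'tcp_pos': array([0.19733293, 0.59235765, 0.23843038]), 'tool_rot': array([ 1.60218515e-01,  9.87081083e-01, -9.23115403e-04, -3.33723379e-04]), 'force': array([-0.07263657, -0.73585731,  0.35013206]), 'ft_torque': array([-0.03549981,  0.01514762,  0.00109484]), 'gripper_force': 0.0, 'finger_gap': 0.9977472354047924}
```

View pics/top0.png

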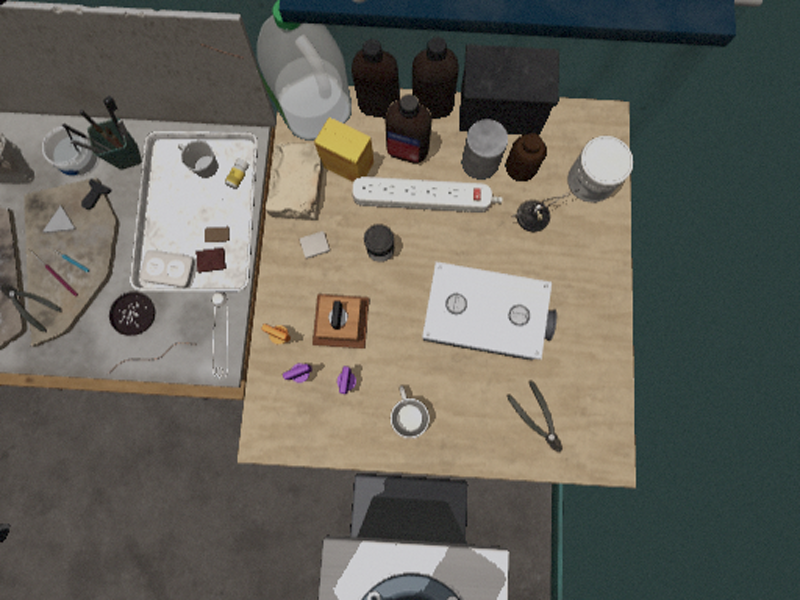

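View pics/side0.png

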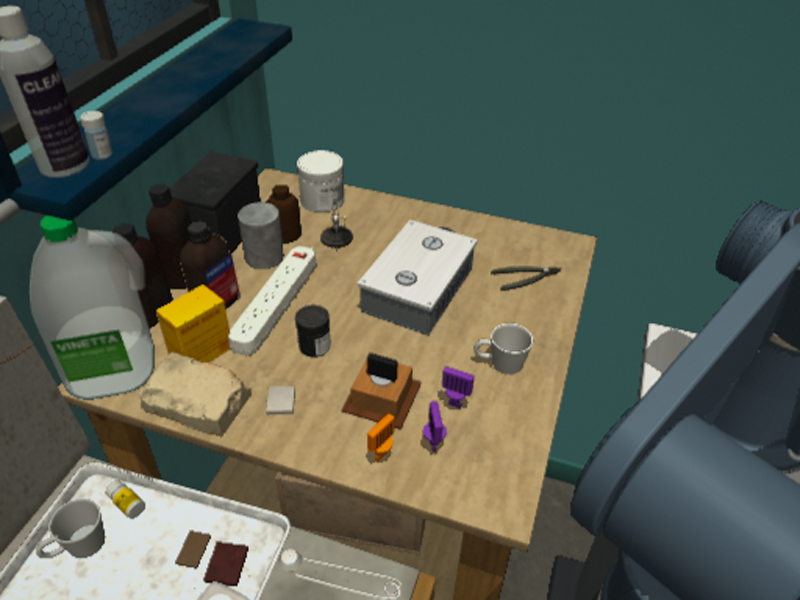

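The top view shows the key's black grip at (337,316) in the stand block around (340,320). The open stud is at (457,303) and the dummy at (519,315), with the spigot at (551,324). The side view shows the key at (382,368), the stud at (406,278) and the dummy at (432,242).

```bash
python3 - <<'E'
from h import *
T=np.load("pics/top0.npz");S=np.load("pics/side0.npz")
# key grip: points high z near stand
for n,D in(("top",T),("side",S)):
    C=cloud(n,D["d"]); p=D["p"].astype(int)
    s0=np.array([215,202]) if n=="top" else np.array([244,235])
    v,u=np.mgrid[:384,:512]; near=(abs(u-s0[0])<40)&(abs(v-s0[1])<40)&(D["d"]>0)
    for nm,m in(("grip",near&(C[...,2]>.080)&(C[...,2]<.1)),("block",near&(abs(C[...,2]-.052)<.006)&(p[...,0]>p[...,2]+40))):
        m=cv2.morphologyEx(m.astype(np.uint8),cv2.MORPH_OPEN,np.ones((2,2)))>0
        P=C[m]; r=cv2.minAreaRect((P[:,:2]*1000).astype(np.float32)); print(n,nm,len(P),P.mean(0).round(4),r, np.percentile(P[:,2],[50,98]).round(4))
    s1=np.array([312,200]) if n=="top" else np.array([268,172])
    m=(abs(u-s1[0])<60)&(abs(v-s1[1])<60)&(abs(C[...,2]-.068)<.008)
    nn,l,st,_=cv2.connectedComponentsWithStats(m.astype(np.uint8)); k=1+st[1:,4].argmax(); P=C[l==k]
    print(n,"cover",P.mean(0).round(4),cv2.minAreaRect((P[:,:2]*1000).astype(np.float32)),np.median(P[:,2]))
print(proj("top",[[0.2,0.6,.2]]))
a=T["p"][170:225,270:360,::-1]; b=S["p"][140:225,225:310,::-1]; g=T["p"][180:225,195:240,::-1]
A=cv2.resize(a,(720,440),interpolation=cv2.INTER_CUBIC)
cv2.imwrite("pics/c1.png",A)
cv2.imwrite("pics/c2.png",cv2.resize(b,(595,595),interpolation=cv2.INTER_CUBIC))
E
```

```text
top grip 82 [0.525  0.1552 0.0832] ((528.8818359375, 155.93414306640625), (9.17480182647705, 49.641807556152344), 87.78779602050781) [0.0877 0.0926]
top block 224 [0.5253 0.1541 0.0468] ((525.8587036132812, 155.95619201660156), (68.02486419677734, 69.39256286621094), 89.9110336303711) [0.047 0.052]
top cover [ 0.5513 -0.1017  0.0693] ((552.467529296875, -103.73717498779297), (210.64866638183594, 137.3842010498047), 83.10999298095703) 0.06933974218169303
side grip 103 [0.5195 0.1654 0.0895] ((427.564697265625, 447.89556884765625), (41.34486770629883, 763.8225708007812), 18.17050552368164) [0.0856 0.0899]
side block 36 [0.522  0.1788 0.0456] ((524.5993041992188, 169.56455993652344), (60.101600646972656, 57.73747634887695), 9.085020065307617) [0.0456 0.0491]
side cover [ 0.5496 -0.0928  0.0678] ((549.9425048828125, -109.49943542480469), (227.3527069091797, 138.16175842285156), 83.35002899169922) 0.06790932620743922
[[ -6.12348717 326.1647774 ]]
```

View pics/c1.png

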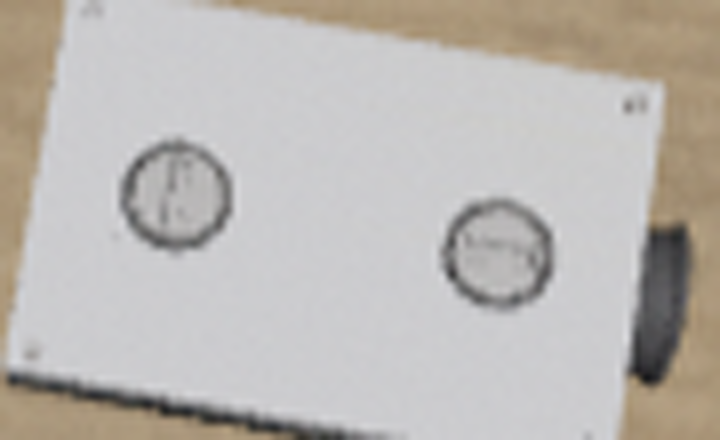

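View pics/c2.png

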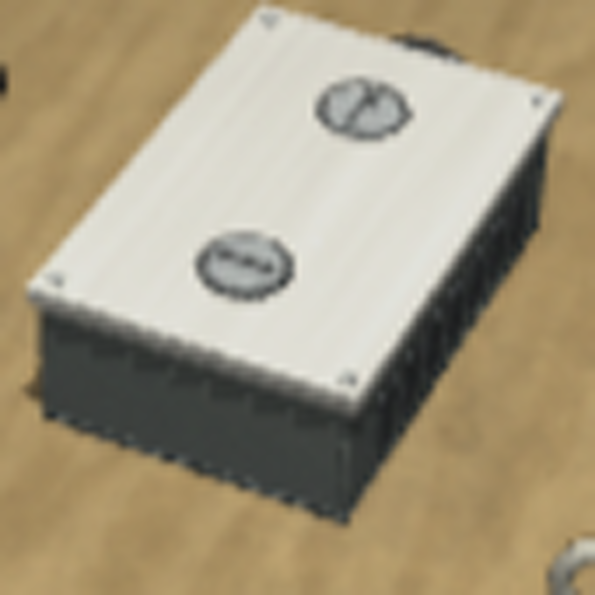

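The crops show the open stud's slot running from about (165,225) to (185,150) in the top crop, nearly along world x. In the side crop it runs from (215,257) to (272,267). Next I'll measure its centre and direction, and the key, in both views.

```bash
cat > m.py <<'E'
from h import *
def stud(n,c0,rad,p,z=.0705):
    # unwarp the patch onto plane z at 0.25 mm/px around c0, x up / y left -> analyse metrically
    N=176; g=(np.arange(N)-N/2+.5)*.00025
    X,Y=np.meshgrid(g,g,indexing="ij"); P=np.stack([c0[0]+X,c0[1]+Y,np.full_like(X,z)],-1).reshape(-1,3)
    uv=proj(n,P).astype(np.float32).reshape(N,N,2)
    G=cv2.remap(cv2.cvtColor(p,cv2.COLOR_RGB2GRAY),uv[...,0],uv[...,1],cv2.INTER_CUBIC).astype(float)
    return G,X,Y
def measure(n,c0,p,z=.0705):
    c=np.array(c0[:2],float)
    for _ in range(6):
        G,X,Y=stud(n,c,0,p,z); w=np.clip(np.percentile(G,60)-20-G,0,None); r=np.hypot(X,Y)
        m=(r>.0125)&(r<.0195)&(w>0); A=np.c_[2*X[m],2*Y[m],np.ones(m.sum())]*w[m][:,None]
        s=np.linalg.lstsq(A,(X[m]**2+Y[m]**2)*w[m],rcond=None)[0]; c=c+s[:2]
    G,X,Y=stud(n,c,0,p,z); r=np.hypot(X,Y); m=r<.012; w=np.clip(np.median(G[m])-8-G,0,None)*m
    w/=w.sum(); mx,my=(w*X).sum(),(w*Y).sum(); C=np.array([[(w*(X-mx)**2).sum(),(w*(X-mx)*(Y-my)).sum()],[0,(w*(Y-my)**2).sum()]]); C[1,0]=C[0,1]
    e,V=np.linalg.eigh(C); v=V[:,1]*np.sign(V[0,1])
    return c,np.sqrt(s[2]+s[0]**2+s[1]**2),np.degrees(np.arctan2(v[1],v[0])),np.sqrt(e)*1e3,(mx*1e3,my*1e3),G
E
python3 - <<'E'
from m import *
D={n:np.load(f"pics/{n}0.npz") for n in("top","side")}
out=[]
for n,a,b in(("top",(270+177/8,170+195/8),(270+498/8,170+253/8)),("side",(225+245/7,140+267/7),(225+363/7,140+110/7))):
    for nm,uv,z in(("stud",a,.0705),("dummy",b,.068)):
        r=measure(n,onplane(n,uv,z)[0],D[n]["p"],z); print(n,nm,np.round(r[0],4),r[1].round(4),r[2].round(1),r[3].round(2),np.round(r[4],1)); out.append(cv2.resize(np.clip(r[5][::-1,::-1],0,255).astype(np.uint8),(300,300)))
# cover corners by colour
for n in D:
    hsv=cv2.cvtColor(D[n]["p"],cv2.COLOR_RGB2HSV); s1=(312,200) if n=="top" else (268,172)
    m=((hsv[...,1]<45)&(hsv[...,2]>150)).astype(np.uint8); m=cv2.morphologyEx(m,cv2.MORPH_CLOSE,np.ones((9,9)))
    nn,l=cv2.connectedComponents(m); k=l[s1[1],s1[0]]; cs,_=cv2.findContours((l==k).astype(np.uint8),0,cv2.CHAIN_APPROX_NONE); c=max(cs,key=len)[:,0]
    W=onplane(n,c,.068)[:,:2]*1000; r=cv2.minAreaRect(W.astype(np.float32)); print(n,"cover",r)
    hs=D[n]["p"].astype(int); 
    # wood block top and black grip top
    s=(215,204) if n=="top" else (244,240); v,u=np.mgrid[:384,:512]; near=(abs(u-s[0])<28)&(abs(v-s[1])<28)
    blk=near&(hs.max(-1)<45); C=cloud(n,D[n]["d"]); blk&=(C[...,2]>.06)
    uv=np.c_[u[blk],v[blk]]; Pg=onplane(n,uv,.088)[:,:2]*1000; print(n,"grip",len(Pg),cv2.minAreaRect(Pg.astype(np.float32)),Pg.mean(0))
    wood=near&(hs[...,0]>hs[...,2]+50)&(hs[...,0]>115); wood&=(C[...,2]>.042)
    Pw=onplane(n,np.c_[u[wood],v[wood]],.052)[:,:2]*1000; print(n,"wood",len(Pw),cv2.minAreaRect(Pw.astype(np.float32)))
z=[cv2.resize(D[n]["p"][y:y+50,x:x+50,::-1],(300,300),interpolation=cv2.INTER_CUBIC) for n,x,y in(("top",192,178),("side",220,212))]
cv2.imwrite("pics/c3.png",np.hstack([np.vstack([cv2.cvtColor(out[0],cv2.COLOR_GRAY2BGR),z[0]]),np.vstack([cv2.cvtColor(out[2],cv2.COLOR_GRAY2BGR),z[1]])]))
E
```

```text
top stud [ 0.5587 -0.0468] 0.0167 -12.2 [1.8  7.26] [2.1 2.1]
top dummy [ 0.5458 -0.1563] 0.0167 77.4 [1.63 8.14] [ 1.7 -2.9]
side stud [ 0.5561 -0.0445] 0.016 -8.6 [2.15 6.54] [ 0.5 -2.9]
side dummy [ 0.5439 -0.1562] 0.0163 79.4 [1.9  6.89] [ 0.7 -2.5]
top cover ((552.2307739257812, -101.67698669433594), (207.12229919433594, 138.19210815429688), 83.18209838867188)
top grip 47 ((524.177734375, 155.68150329589844), (13.769033432006836, 43.55830001831055), 88.66918182373047) [523.07589087 153.72712858]
top wood 502 ((526.171875, 159.54779052734375), (76.0931625366211, 72.13943481445312), 89.28377532958984)
side cover ((550.0494384765625, -101.22653198242188), (207.79896545410156, 135.88284301757812), 83.2671890258789)
side grip 189 ((519.008056640625, 171.1690673828125), (48.216983795166016, 30.862693786621094), 0.20319975912570953) [518.98884399 171.20110799]
side wood 445 ((519.3650512695312, 163.54937744140625), (99.03353881835938, 146.45718383789062), 22.0805721282959)
```

View pics/c3.png

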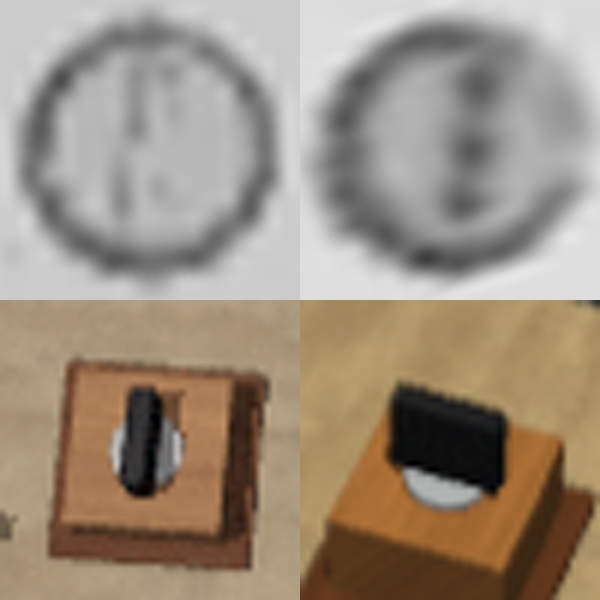

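>>> play_rows(rows=[[[0,0,-5.7],[0,0,0],0.3],[[0,0,-5.7],[0,0,0],0.3],[[0,0,-5.7],[0,0,0],0.3],[[0,0,0],[-16.8,-21.5,3.4],0.3],[[0,0,0],[-16.8,-21.5,3.4],0.3],[[0,0,0],[-16.8,-21.5,3.4],0.3],[[0,0,0],[-16.8,-21.5,3.4],0.3],[[0,0,0],[-16.8,-21.5,3.4],0.3],[[0,0,0],[-16.8,-21.5,3.4],0.3],[[0,0,0],[-16.8,-21.5,3.4],0.3],[[0,0,0],[-16.8,-21.5,3.4],0.3],[[0,0,0],[-16.8,-21.5,3.4],0.3]], grip_force=40)

```text
t: 1.1
tcp_pos: [0.3446, 0.3947, 0.2083]
tool_rot: [0.012, 1.0, -0.0, -0.0]
force: [0.4, 0.3, -0.2]
finger_gap: 0.701
gripper_force: 0.0
```

>>> play_rows(rows=[[[0,0,0],[-16.8,-21.5,3.4],0.3],[[0,0,0],[-16.8,-21.5,3.4],0.3],[[0,0,0],[-16.8,-21.5,3.4],0.3],[[0,0,0],[-16.8,-21.5,3.4],0.3],[[0,0,0],[-16.8,-21.5,3.4],0.3],[[0,0,0],[-16.8,-21.5,3.4],0.3],[[0,0,0],[-16.8,-21.5,3.4],0.3],[[0,0,0],[-16.8,-21.5,3.4],0.3],[[0,0,0],[-16.8,-21.5,3.4],0.3],[[0,0,0],[-16.8,-21.5,3.4],0.3],[[0,0,0],[-16.8,-21.5,3.4],0.3],[[0,0,0],[0,0,0],0.3]])

```text
t: 2.1
tcp_pos: [0.527, 0.1515, 0.1707]
tool_rot: [0.014, 1.0, -0.001, 0.001]
force: [0.9, -0.1, 0.5]
finger_gap: 0.704
gripper_force: 0.0
```

>>> play_rows(rows=[[[0,0,0],[1.5,4.5,20],0.4],[[0,0,0],[0,0,20],0.4],[[0,0,0],[0,0,20],0.4],[[0,0,0],[0,0,20],0.4],[[0,0,0],[0,0,15],0.4],[[0,0,0],[0,0,12],0.4],[[0,0,0],[0,0,0],0.4],[[0,0,0],[0,0,0],0.4]])

```text
t: 2.77
tcp_pos: [0.5213, 0.1599, 0.0637]
tool_rot: [0.012, 1.0, -0.0, -0.001]
force: [-0.4, 0.4, 0.2]
finger_gap: 0.6
gripper_force: 0.0
```

```bash
python3 - <<'E'
from h import *
out=[]
for n,x,y in(("top",185,170),("side",205,195)):
    p,d=snap(n); out.append(cv2.resize(p[y:y+70,x:x+70,::-1],(400,400),interpolation=cv2.INTER_CUBIC))
cv2.imwrite("pics/g1.png",np.hstack(out)); print(sense()["tcp_pos"])
E
```

```text
[0.5224486  0.15998334 0.06492105]
```

View pics/g1.png

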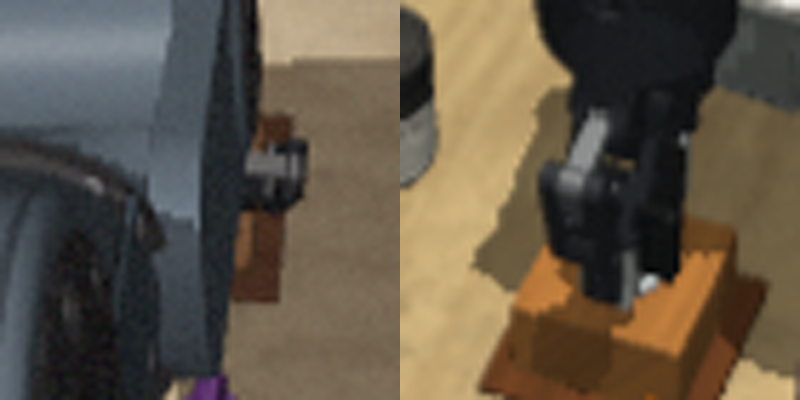

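The side view shows the fingers at (590–680,240) straddling the key above the block; the arm hides it from the top camera. I'll correct by a few mm and close.

>>> play_rows(rows=[[[0,0,0],[-2.5,-3.5,2.5],0.4],[[0,0,0],[0,0,0],0.5],[[0,0,0],[0,0,0],0.6],[[0,0,0],[0,0,0],0.7],[[0,0,0],[0,0,0],0.8],[[0,0,0],[0,0,0],1.0],[[0,0,0],[0,0,0],1.0],[[0,0,0],[0,0,0],1.0],[[0,0,0],[0,0,0],1.0],[[0,0,0],[0,0,0],1.0]], grip_force=40)

```text
t: 3.7
tcp_pos: [0.5248, 0.1564, 0.0622]
tool_rot: [0.012, 1.0, 0.0, 0.0]
force: [-0.5, 0.8, 5.8]
finger_gap: 0.132
gripper_force: 39.8
```

```bash
python3 - <<'E'
from h import *
s=sense(); print({k:np.round(s[k],4) for k in("tcp_pos","tool_rot","force","ft_torque","finger_gap","gripper_force","qd")})
E
```

```text
{'tcp_pos': array([0.5248, 0.1564, 0.0622]), 'tool_rot': array([1.170e-02, 9.999e-01, 1.000e-04, 4.000e-04]), 'force': array([-0.5415,  0.7759,  5.7756]), 'ft_torque': array([ 0.2662,  0.1029, -0.0589]), 'finger_gap': np.float64(0.1323), 'gripper_force': np.float64(39.7841), 'qd': array([ 0.0017,  0.0008, -0.0003,  0.0025, -0.0012, -0.0004])}
```

>>> play_rows(rows=[[[0,0,0],[0,0,-8],1],[[0,0,0],[0,0,-12],1],[[0,0,0],[0,0,-14],1],[[0,0,0],[0,0,-14],1],[[0,0,0],[0,0,-14],1],[[0,0,0],[0,0,-14],1],[[0,0,0],[0,0,-14],1],[[0,0,6.7],[0,0,0],1],[[0,0,0],[-6.1,-19.6,0],1],[[0,0,0],[-6.1,-19.6,0],1],[[0,0,0],[-6.1,-19.6,0],1],[[0,0,0],[-6.1,-19.6,0],1]])

```text
t: 4.7
tcp_pos: [0.5371, 0.0742, 0.1517]
tool_rot: [0.07, 0.998, -0.0, -0.001]
force: [0.6, -0.1, -0.7]
finger_gap: 0.133
gripper_force: 39.1
```

>>> play_rows(rows=[[[0,0,0],[-6.1,-19.6,0],1],[[0,0,0],[-6.1,-19.6,0],1],[[0,0,0],[-6.1,-19.6,0],1],[[0,0,0],[-6.1,-19.6,0],1],[[0,0,0],[-6.1,-19.6,0],1],[[0,0,0],[-6.0,-19.6,0],1],[[0,0,0],[0,0,8],1],[[0,0,0],[0,0,8],1],[[0,0,0],[0,0,0],1],[[0,0,0],[0,0,0],1]])

```text
t: 5.53
tcp_pos: [0.556, -0.0453, 0.1347]
tool_rot: [0.07, 0.998, 0.0, -0.002]
force: [0.1, -0.8, -0.2]
finger_gap: 0.136
gripper_force: 39.3
```

```bash
python3 - <<'E'
from h import *
s=sense(); print({k:np.round(s[k],4) for k in("tcp_pos","tool_rot","force","ft_torque","finger_gap")})
out=[]
for n,x,y in(("top",260,150),("side",220,110)):
    p,d=snap(n); np.savez(f"pics/{n}1.npz",p=p,d=d); out.append(cv2.resize(p[y:y+100,x:x+80,::-1],(400,500),interpolation=cv2.INTER_CUBIC))
cv2.imwrite("pics/g2.png",np.hstack(out))
E
```

```text
{'tcp_pos': array([ 0.556 , -0.0453,  0.1347]), 'tool_rot': array([ 6.970e-02,  9.976e-01,  5.000e-04, -1.800e-03]), 'force': array([ 0.0851, -0.7992, -0.1589]), 'ft_torque': array([0.0075, 0.0073, 0.0272]), 'finger_gap': np.float64(0.1364)}
```

View pics/g2.png

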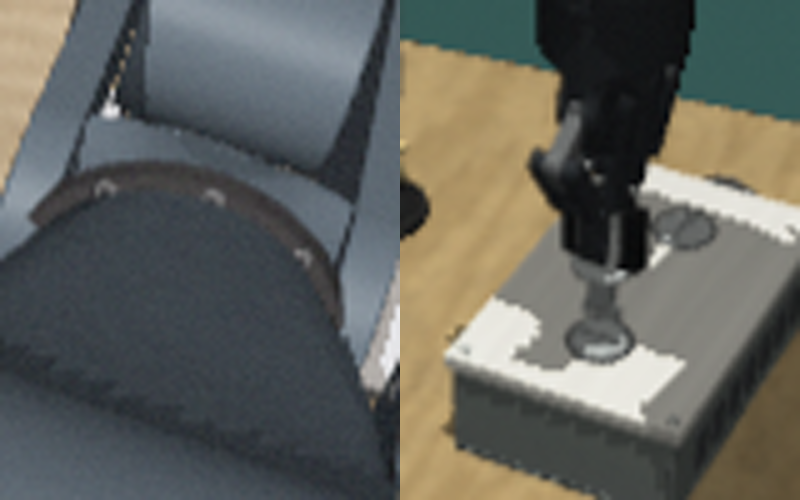

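The side view shows the key's shank at (602,300), right above the stud at (601,342); the arm hides the top view. I'll measure the shank against the stud in the side view.

```bash
python3 - <<'E'
from h import *
tcp=np.array([.556,-.0453,.1347])
for k in(38,36,34,28,22,16,10,5,0): print(k,proj("side",tcp+[0,0,-.0502+k/1000]).round(1),end=" ")
D=np.load("pics/side1.npz"); C=cloud("side",D["d"]); p=D["p"].astype(int)
for v in range(158,184): print(v,p[v,248:274].mean(-1).astype(int))
print(proj("side",[.5561,-.0445,.0705]),proj("side",[.5577,-.0465,.0705]))
P=C[164:172,256:265].reshape(-1,3); P=P[(P[:,2]>.075)&(P[:,2]<.125)]; print(P.mean(0),len(P))
E
```

```text
38 [[260.2 162. ]] 36 [[260.2 162.6]] 34 [[260.2 163.2]] 28 [[260.1 165. ]] 22 [[260.1 166.9]] 16 [[260.  168.7]] 10 [[260.  170.4]] 5 [[259.9 171.9]] 0 [[259.9 173.4]] 158 [129 127 126 126  61  18  14  31  22  20  22  23  25  32  90  71  28  11
  12  11  12  63 118 114 137 128]
159 [127 125 126 127  75  25  14  22  19  19  22  23  27  42  91  79  31  10
  11  12   9  62 118 194 205 196]
160 [127 125 127 127 116  87  44  29  21  21  23  20  23  44  90  74  29  11
  10   9   9  60 119 217 224 177]
161 [126 126 127 129 129 120  96  70  36  21  19  20  20  53  92  70  25  11
  12  11  10  81 193 222 177 132]
162 [126 126 129 129 128 127  98  93  83  72  55  34  20  67  92  59  22  12
  12  11  10  90 215 178 132 126]
163 [127 128 129 129 127 127  97  98 100  96  91  83  73  88  97  50  16  12
  13  10  30 109 161 131 126 127]
164 [129 129 129 127 127 128 110  85  98 100 101 101  97  99 101 152 158  80
  37  55 102 123 124 125 128 129]
165 [130 129 127 126 128 128 122  98  90  95  93 101 110 153 148 163 139  95
 106 111 123 125 125 128 129 130]
166 [130 128 127 127 127 127 127 121 116  9
[... 1355 characters left out ...]
98 155 112
  69 124 129 129 129 129 129 130]
179 [130 130 129 128 130  88  72  91 101 158 165 165 169 169 164 164 160 101
  96 198 208 144 128 130 130 129]
180 [130 129 128 129 129 120  73  73 105 165 172 184 187 172 158 144 118  75
 193 226 229 212 209 145 129 128]
181 [130 128 130 130 129 130 115  90  89 116 112 128 131 119 108  94 136 194
 226 229 229 228 230 212 208 206]
182 [129 130 130 129 131 131 200 204 199 175 136 132 106 130 124 196 215 227
 228 229 229 229 229 228 227 228]
183 [144 131 130 131 131 201 226 228 227 221 212 211 207 215 213 229 229 229
 229 229 229 229 228 227 227 228]
[[259.5786125  177.66458322]] [[259.24852003 177.07010393]]
[ 0.55476397 -0.03981835  0.10958533] 52
```

>>> play_rows(rows=[[[0,0,0],[-0.8,-0.9,4],1],[[0,0,0],[0,0,4],1],[[0,0,0],[0,0,3],1],[[0,0,0],[0,0,2],1],[[0,0,0],[0,0,1],1],[[0,0,0],[0,0,1],1],[[0,0,0],[0,0,1],1],[[0,0,0],[0,0,1],1],[[0,0,0],[0,0,0],1],[[0,0,0],[0,0,0],1]])

```text
t: 6.47
tcp_pos: [0.5583, -0.0473, 0.1192]
tool_rot: [0.07, 0.998, 0.0, 0.0]
force: [-0.9, 1.7, 1.7]
finger_gap: 0.136
gripper_force: 39.7
```

```bash
cat > s.py <<'E'
from h import *
s=sense(); r=s["tool_rot"]; print(round(s["t"],2),{k:np.round(s[k],4).tolist() for k in("tcp_pos","force","ft_torque","finger_gap")},"yaw",(180-2*np.degrees(np.arctan2(r[0],r[1]))).round(2))
E
python3 s.py
```

```text
6.47 {'tcp_pos': [0.5583, -0.0473, 0.1192], 'force': [-0.912, 1.6694, 1.6544], 'ft_torque': [0.2422, 0.0059, -0.0171], 'finger_gap': 0.1359} yaw 171.95
```

>>> play_rows(rows=[[[0,0,0],[0,0.7,0],1],[[0,0,0],[0,0,1],1],[[0,0,0],[0,0,1],1],[[0,0,0],[0,0,0],1],[[0,0,0],[0,0,0],1]])

```text
t: 6.88
tcp_pos: [0.5585, -0.0467, 0.1171]
tool_rot: [0.07, 0.998, 0.0, 0.0]
force: [-0.1, 1.7, 5.0]
finger_gap: 0.139
gripper_force: 40.1
```

```bash
python3 s.py
```

```text
6.88 {'tcp_pos': [0.5585, -0.0467, 0.1171], 'force': [-0.0853, 1.693, 5.034], 'ft_torque': [0.3354, -0.0111, 0.0395], 'finger_gap': 0.1386} yaw 171.96
```

>>> play_rows(rows=[[[0,0,0],[0,1,0],1],[[0,0,0],[0,0,0],1],[[0,0,0],[0,0,0],1]])

```text
t: 7.13
tcp_pos: [0.5578, -0.0457, 0.1162]
tool_rot: [0.07, 0.998, 0.0, -0.001]
force: [-0.9, 0.0, -1.7]
finger_gap: 0.135
gripper_force: 39.3
```

>>> play_rows(rows=[[[0,0,0],[0,0,1],1],[[0,0,0],[0,0,0],1],[[0,0,0],[0,0,0],1]])

```text
t: 7.38
tcp_pos: [0.5579, -0.0457, 0.1157]
tool_rot: [0.07, 0.998, 0.0, -0.001]
force: [-1.3, -0.2, 2.1]
finger_gap: 0.136
gripper_force: 39.8
```

```bash
python3 - <<'E'
import runpy; runpy.run_path("s.py")
from h import *
p,d=snap("side"); np.savez("pics/side2.npz",p=p,d=d)
for v in range(162,184): print(v,p[v,248:274].mean(-1).astype(int))
cv2.imwrite("pics/g3.png",cv2.resize(p[130:200,225:305,::-1],(640,560),interpolation=cv2.INTER_CUBIC))
E
```

```text
7.38 {'tcp_pos': [0.5579, -0.0457, 0.1157], 'force': [-1.34, -0.1527, 2.065], 'ft_torque': [-0.0095, 0.2214, -0.0395], 'finger_gap': 0.1363} yaw 171.97
162 [127 128 130 104  40  11  15  18  22  21  21  23  18  74  79  37  14  13
  12  11  35 119 126 125 125 127]
163 [127 129 130  90  31  12  16  20  21  22  21  24  19  74  85  41  13  10
  10   9  36 119 125 126 127 128]
164 [129 131 130  81  26  10  15  21  20  23  18  23  27  75  86  41  16  12
  11  11  35 118 125 127 128 130]
165 [130 130 129 115  45  11  25  21  19  24  19  22  25  85  86  42  16  12
  12   9  36 118 126 127 130 132]
166 [130 129 128 128 111  80  61  27  21  27  21  23  21  89  86  41  17  10
  12  11  35 118 127 130 131 133]
167 [129 128 129 129 129 111  95  64  36  21  19  18  29  90  86  36  13  11
  13  12  56 120 129 131 133 133]
168 [128 128 129 129 129 102 102  94  84  72  57  34  53  92  77  30  11  12
  11  11  83 124 130 132 133 132]
169 [128 129 130 128 129 118  91  99 101  99  92  84  79  97  79  38  15  12
  11  31 112 127 131 133 133 132]
170 [128 130 129 128 128 128  96  91 101 100 103 102  98 101
[... 793 characters left out ...]

  75 126 131 130 129 129 130 130]
178 [131 131 130 129 124  67  86 101 101 101  98  91  88  81  75  73 138  95
  67 125 131 130 130 130 131 130]
179 [131 131 130 129 130  89  74  91 101 104 159 166 113 157 146 160 161  92
  95 127 131 130 129 131 131 130]
180 [132 130 130 131 130 121  73  74  89  97 164 186 170 169 150 145 119  74
 195 209 210 145 131 131 130 129]
181 [131 129 131 131 131 131 117  85  66  81 108 130 132 120 109  95 137 196
 227 229 230 214 212 210 145 129]
182 [130 130 131 131 132 132 131 196 200 174 137 132 107 131 125 198 216 229
 229 230 229 231 186 174 137 130]
183 [131 132 131 132 132 132 201 227 228 222 213 213 209 216 215 230 231 229
 230 230 231 186 138 130 129 131]
```

View pics/g3.png

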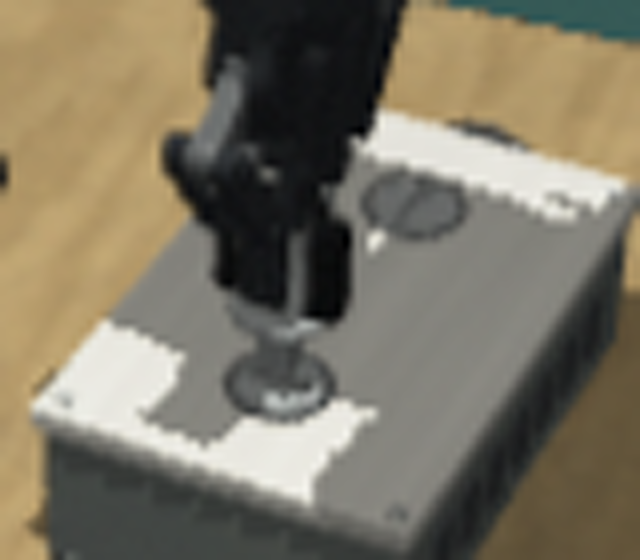

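The side view shows the blade down in the stud, the shank meeting the head at (278,360) with the flange above it. I'll press now.

>>> play_rows(rows=[[[0,0,0],[0.6,0,1],1],[[0,0,0],[0,0,1],1],[[0,0,0],[0,0,1],1],[[0,0,0],[0,0,1],1],[[0,0,0],[0,0,0],1],[[0,0,0],[0,0,0],1]])

```text
t: 7.93
tcp_pos: [0.5578, -0.0457, 0.1122]
tool_rot: [0.07, 0.998, -0.0, 0.0]
force: [-2.4, 0.9, 6.7]
finger_gap: 0.136
gripper_force: 40.2
```

```bash
python3 s.py
```

```text
7.93 {'tcp_pos': [0.5578, -0.0457, 0.1122], 'force': [-2.3577, 0.9113, 6.6686], 'ft_torque': [-0.0098, 0.3717, 0.0013], 'finger_gap': 0.1364} yaw 171.97
```

>>> play_rows(rows=[[[0,0,0],[0.8,0,1],1],[[0,0,0],[0,0,1],1],[[0,0,0],[0,0,1],1],[[0,0,0],[0,0,1],1],[[0,0,0],[0,0,0],1],[[0,0,0],[0,0,0],1]])

```text
t: 8.43
tcp_pos: [0.5577, -0.0457, 0.1087]
tool_rot: [0.07, 0.998, -0.0, 0.001]
force: [-1.8, 0.2, 8.2]
finger_gap: 0.133
gripper_force: 40.6
```

```bash
python3 s.py
```

```text
8.43 {'tcp_pos': [0.5577, -0.0457, 0.1087], 'force': [-1.7987, 0.1586, 8.1942], 'ft_torque': [0.0931, 0.2589, -0.0189], 'finger_gap': 0.1333} yaw 171.96
```

>>> play_rows(rows=[[[0,0,0],[0,0,0.7],1],[[0,0,0],[0,0,0.5],1],[[0,0,0],[0,0,0],1],[[0,0,0],[0,0,0],1],[[0,0,4],[0,0,0],1],[[0,0,4],[0,0,0],1],[[0,0,4],[0,0,0],1],[[0,0,0],[0,0,0],1]])

```text
t: 9.1
tcp_pos: [0.5577, -0.0456, 0.1076]
tool_rot: [0.175, 0.985, -0.0, 0.001]
force: [-1.0, 0.6, 9.0]
finger_gap: 0.132
gripper_force: 40.8
```

```bash
python3 s.py
```

```text
9.1 {'tcp_pos': [0.5577, -0.0456, 0.1076], 'force': [-0.9804, 0.5877, 8.9594], 'ft_torque': [0.1753, 0.2954, 0.0251], 'finger_gap': 0.1318} yaw 159.83
```

>>> play_rows(rows=[[[0,0,4],[0,0,0],1],[[0,0,4],[0,0,0],1],[[0,0,4],[0,0,0],1],[[0,0,4],[0,0,0],1],[[0,0,0],[0,0,0],1]])

```text
t: 9.52
tcp_pos: [0.5576, -0.0455, 0.1076]
tool_rot: [0.311, 0.951, 0.0, 0.001]
force: [-1.4, 2.0, 8.3]
finger_gap: 0.137
gripper_force: 40.8
```

```bash
python3 s.py
```

```text
9.52 {'tcp_pos': [0.5576, -0.0455, 0.1076], 'force': [-1.4105, 2.008, 8.2963], 'ft_torque': [0.216, 0.2833, -0.0111], 'finger_gap': 0.1373} yaw 143.82
```

>>> play_rows(rows=[[[0,0,4],[0,0,0],1],[[0,0,4],[0,0,0],1],[[0,0,4],[0,0,0],1],[[0,0,0],[0,0,0],1]])

```text
t: 9.85
tcp_pos: [0.5576, -0.0454, 0.1076]
tool_rot: [0.408, 0.913, 0.0, 0.001]
force: [-1.0, 1.6, 8.7]
finger_gap: 0.133
gripper_force: 40.8
```

```bash
python3 s.py
```

```text
9.85 {'tcp_pos': [0.5576, -0.0454, 0.1076], 'force': [-0.9843, 1.6383, 8.6724], 'ft_torque': [0.2845, 0.2049, -0.0181], 'finger_gap': 0.1334} yaw 131.82
```

>>> play_rows(rows=[[[0,0,2],[0,0,0],1],[[0,0,2],[0,0,0],1],[[0,0,2],[0,0,0],1],[[0,0,0],[0,0,0],1]])

```text
t: 10.18
tcp_pos: [0.5576, -0.0453, 0.1076]
tool_rot: [0.455, 0.891, 0.001, 0.001]
force: [-1.8, 1.2, 9.0]
finger_gap: 0.136
gripper_force: 40.8
```

```bash
python3 s.py
```

```text
10.18 {'tcp_pos': [0.5576, -0.0453, 0.1076], 'force': [-1.7769, 1.1821, 8.9767], 'ft_torque': [0.3311, 0.2487, 0.0145], 'finger_gap': 0.136} yaw 125.88
```

>>> play_rows(rows=[[[0,0,2],[0,0,0],1],[[0,0,2],[0,0,0],1],[[0,0,1],[0,0,0],1],[[0,0,0],[0,0,0],1]])

```text
t: 10.52
tcp_pos: [0.5576, -0.0452, 0.1076]
tool_rot: [0.493, 0.87, 0.001, 0.001]
force: [-1.7, 2.7, 8.1]
finger_gap: 0.133
gripper_force: 40.8
```

```bash
python3 s.py
```

```text
10.52 {'tcp_pos': [0.5576, -0.0452, 0.1076], 'force': [-1.6788, 2.7471, 8.1411], 'ft_torque': [0.4112, 0.3009, -0.0221], 'finger_gap': 0.1333} yaw 120.92
```

>>> play_rows(rows=[[[0,0,2],[0.4,0.3,0],1],[[0,0,2],[0,0,0],1],[[0,0,1],[0,0,0],1],[[0,0,0],[0,0,0],1]])

```text
t: 10.85
tcp_pos: [0.5577, -0.0451, 0.1076]
tool_rot: [0.53, 0.848, 0.0, 0.001]
force: [-1.9, 1.6, 8.2]
finger_gap: 0.133
gripper_force: 40.7
```

```bash
python3 s.py
```

```text
10.85 {'tcp_pos': [0.5577, -0.0451, 0.1076], 'force': [-1.8602, 1.5667, 8.2037], 'ft_torque': [0.1921, 0.2466, 0.0044], 'finger_gap': 0.1334} yaw 115.93
```

>>> play_rows(rows=[[[0,0,2],[0,0,0],1],[[0,0,2],[0,0,0],1],[[0,0,1],[0,0,0],1],[[0,0,0],[0,0,0],1]])

```text
t: 11.18
tcp_pos: [0.5577, -0.045, 0.1076]
tool_rot: [0.567, 0.824, 0.0, 0.001]
force: [-1.9, 0.8, 8.3]
finger_gap: 0.134
gripper_force: 40.7
```

```bash
python3 s.py
```

```text
11.18 {'tcp_pos': [0.5577, -0.045, 0.1076], 'force': [-1.9349, 0.8242, 8.3], 'ft_torque': [0.1766, 0.2571, -0.0092], 'finger_gap': 0.1335} yaw 110.93
```

>>> play_rows(rows=[[[0,0,2],[0,0,0],1],[[0,0,2],[0,0,0],1],[[0,0,1],[0,0,0],1],[[0,0,0],[0,0,0],1]])

```text
t: 11.52
tcp_pos: [0.5582, -0.0451, 0.1076]
tool_rot: [0.602, 0.798, 0.001, 0.001]
force: [-0.6, 0.8, 9.0]
finger_gap: 0.131
gripper_force: 40.6
```

```bash
python3 s.py
```

```text
11.52 {'tcp_pos': [0.5582, -0.0451, 0.1076], 'force': [-0.5726, 0.7986, 9.0317], 'ft_torque': [0.2306, 0.1245, 0.0283], 'finger_gap': 0.1311} yaw 105.93
```

>>> play_rows(rows=[[[0,0,2],[0,0,0],1],[[0,0,2],[0,0,0],1],[[0,0,0],[0,0,0],1],[[0,0,0],[0,0,0],1]])

```text
t: 11.85
tcp_pos: [0.5584, -0.045, 0.1077]
tool_rot: [0.629, 0.777, 0.001, 0.001]
force: [-0.2, 2.6, 7.9]
finger_gap: 0.135
gripper_force: 40.6
```

```bash
python3 s.py
```

```text
11.85 {'tcp_pos': [0.5584, -0.045, 0.1077], 'force': [-0.1864, 2.648, 7.8715], 'ft_torque': [0.2386, 0.0709, 0.1529], 'finger_gap': 0.1346} yaw 101.99
```

>>> play_rows(rows=[[[0,0,1],[0,0,0],1],[[0,0,0],[0,0,0],1],[[0,0,0],[0,0,0],1]])

```text
t: 12.1
tcp_pos: [0.5584, -0.045, 0.1077]
tool_rot: [0.636, 0.772, 0.001, 0.001]
force: [-0.7, 0.2, 8.1]
finger_gap: 0.141
gripper_force: 40.7
```

```bash
python3 s.py
```

```text
12.1 {'tcp_pos': [0.5584, -0.045, 0.1077], 'force': [-0.65, 0.18, 8.0694], 'ft_torque': [0.3364, 0.0717, 0.2016], 'finger_gap': 0.1408} yaw 101.0
```

>>> play_rows(rows=[[[0,0,0],[0,0,-1],1],[[0,0,0],[0,0,-1],1],[[0,0,0],[0,0,-1],1],[[0,0,0],[0,0,0],1],[[0,0,0],[0,0,0],1]])

```text
t: 12.52
tcp_pos: [0.5583, -0.0451, 0.1103]
tool_rot: [0.636, 0.771, 0.001, 0.001]
force: [1.1, 2.3, 6.2]
finger_gap: 0.133
gripper_force: 40.3
```

```bash
python3 s.py
```

```text
12.52 {'tcp_pos': [0.5583, -0.0451, 0.1103], 'force': [1.1124, 2.3386, 6.1539], 'ft_torque': [0.3907, -0.4045, 0.2649], 'finger_gap': 0.1334} yaw 100.96
```

>>> play_rows(rows=[[[0,0,0],[0,0,-1],1],[[0,0,0],[0,0,-1],1],[[0,0,0],[0,0,-1],1],[[0,0,0],[0,0,-0.5],1],[[0,0,0],[0,0,0],1],[[0,0,0],[0,0,0],1]])

```text
t: 13.02
tcp_pos: [0.5581, -0.0451, 0.113]
tool_rot: [0.636, 0.771, 0.001, 0.001]
force: [4.7, 1.6, -0.5]
finger_gap: 0.133
gripper_force: 39.3
```

```bash
python3 s.py
```

```text
13.02 {'tcp_pos': [0.5581, -0.0451, 0.113], 'force': [4.6873, 1.5804, -0.4791], 'ft_torque': [0.4575, -1.0851, 0.2224], 'finger_gap': 0.1326} yaw 100.94
```

>>> play_rows(rows=[[[0,0,-2],[0,0.5,0],1],[[0,0,-2],[0,0.5,0],1],[[0,0,-1.5],[0,0,0],1],[[0,0,0],[0,0,0],1],[[0,0,0],[0,0,0],1]])

```text
t: 13.43
tcp_pos: [0.558, -0.0451, 0.113]
tool_rot: [0.599, 0.801, -0.0, 0.0]
force: [3.2, 0.6, 0.4]
finger_gap: 0.137
gripper_force: 39.6
```

```bash
python3 s.py
```

```text
13.43 {'tcp_pos': [0.558, -0.0451, 0.113], 'force': [3.2315, 0.647, 0.4497], 'ft_torque': [0.159, -0.6472, 0.0538], 'finger_gap': 0.1369} yaw 106.4
```

Relaxed; now lift out a few mm at a time.

>>> play_rows(rows=[[[0,0,0],[0,0.5,-1],1],[[0,0,0],[0,0.3,-1],1],[[0,0,0],[0,0,-2],1],[[0,0,0],[0,0,-2],1],[[0,0,0],[0,0,-4],1],[[0,0,0],[0,0,-8],1],[[0,0,0],[0,0,-8],1],[[0,0,0],[0,0,-12],1],[[0,0,0],[0,0,0],1]])

```text
t: 14.18
tcp_pos: [0.5601, -0.045, 0.1538]
tool_rot: [0.599, 0.801, 0.001, 0.002]
force: [0.9, -0.1, -1.3]
finger_gap: 0.133
gripper_force: 39.5
```

```bash
python3 s.py
```

```text
14.18 {'tcp_pos': [0.5601, -0.045, 0.1538], 'force': [0.8722, -0.112, -1.2744], 'ft_torque': [-0.04, 0.0097, -0.0307], 'finger_gap': 0.1335} yaw 106.47
```

>>> play_rows(rows=[[[0,0,-6.6],[0,0,0],1],[[0,0,-6.6],[0,0,0],1],[[0,0,-6.6],[0,0,0],1],[[0,0,-6.6],[0,0,0],1],[[0,0,-6.6],[0,0,0],1],[[0,0,-6.6],[0,0,0],1],[[0,0,-6.6],[0,0,0],1],[[0,0,-6.6],[0,0,0],1],[[0,0,-6.6],[0,0,0],1],[[0,0,-6.6],[0,0,0],1],[[0,0,-6.2],[0,0,0],1],[[0,0,0],[0,0,0],1]])

```text
t: 15.18
tcp_pos: [0.5585, -0.0446, 0.1512]
tool_rot: [0.011, 1.0, -0.0, -0.0]
force: [-0.4, -0.9, -1.0]
finger_gap: 0.131
gripper_force: 39.5
```

>>> play_rows(rows=[[[0,0,0],[4,20,0],1],[[0,0,0],[4,20,0],1],[[0,0,0],[4,20,0],1],[[0,0,0],[4,20,0],1],[[0,0,0],[4,20,0],1],[[0,0,0],[4,20,0],1],[[0,0,0],[4,20,0],1],[[0,0,0],[4,20,0],1],[[0,0,0],[4,20,0],1],[[0,0,0],[4,20,0],1],[[0,0,0],[0,0,0],1],[[0,0,0],[0,0,0],1]])

```text
t: 16.18
tcp_pos: [0.523, 0.157, 0.1512]
tool_rot: [0.012, 1.0, -0.0, 0.0]
force: [0.3, -0.5, -1.2]
finger_gap: 0.132
gripper_force: 39.5
```

```bash
python3 - <<'E'
import runpy; runpy.run_path("s.py")
from h import *
p,d=snap("side"); q,_=snap("top")
a=cv2.resize(p[110:260,190:330,::-1],(560,600),interpolation=cv2.INTER_CUBIC); b=cv2.resize(q[180:210,275:350,::-1],(240,96),interpolation=cv2.INTER_CUBIC)
a[:96,:240]=b; cv2.imwrite("pics/g4.png",a)
E
```

```text
16.18 {'tcp_pos': [0.523, 0.157, 0.1512], 'force': [0.3228, -0.4974, -1.1862], 'ft_torque': [0.051, 0.0446, -0.0252], 'finger_gap': 0.1316} yaw 178.68
```

View pics/g4.png

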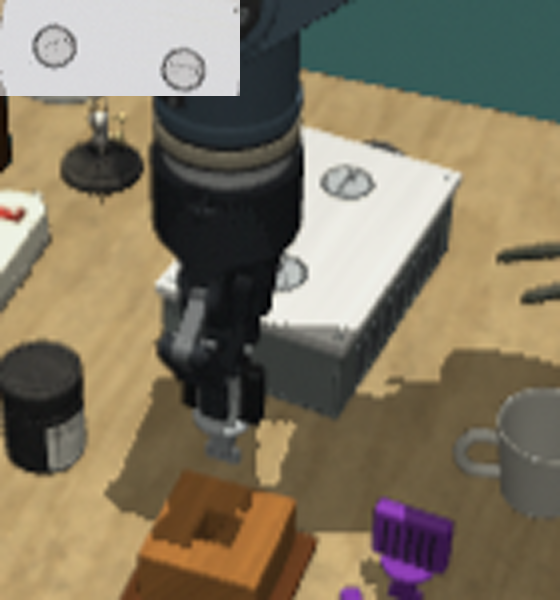

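The side view shows the key at (222,440) above the stand's open hole at (215,525). The top inset shows both fasteners flush. Lowering into the hole.

>>> play_rows(rows=[[[0,0,0],[-1.8,-0.6,15],1],[[0,0,0],[0,0,15],1],[[0,0,0],[0,0,15],1],[[0,0,0],[0,0,4],1],[[0,0,0],[0,0,4],1],[[0,0,0],[0,0,4],1],[[0,0,0],[0,0,0],1],[[0,0,0],[0,0,0],1]])

```text
t: 16.95
tcp_pos: [0.5256, 0.1554, 0.0945]
tool_rot: [0.012, 1.0, 0.0, 0.0]
force: [0.0, 0.5, -0.9]
finger_gap: 0.134
gripper_force: 39.5
```

```bash
python3 s.py
```

```text
16.95 {'tcp_pos': [0.5256, 0.1554, 0.0945], 'force': [0.0305, 0.5078, -0.8843], 'ft_torque': [-0.0466, 0.0069, -0.0009], 'finger_gap': 0.1343} yaw 178.63
```

>>> play_rows(rows=[[[0,0,0],[0.6,0.7,3],1],[[0,0,0],[0,0,4],1],[[0,0,0],[0,0,4],1],[[0,0,0],[0,0,4],1],[[0,0,0],[0,0,4],1],[[0,0,0],[0,0,4],1],[[0,0,0],[0,0,3],1],[[0,0,0],[0,0,2],1],[[0,0,0],[0,0,1],1],[[0,0,0],[0,0,1],1],[[0,0,0],[0,0,0],1],[[0,0,0],[0,0,0],1]])

```text
t: 17.95
tcp_pos: [0.5247, 0.1563, 0.0642]
tool_rot: [0.012, 1.0, 0.0, 0.0]
force: [-0.0, -0.3, -2.0]
finger_gap: 0.133
gripper_force: 39.5
```

```bash
python3 s.py
```

```text
17.95 {'tcp_pos': [0.5247, 0.1563, 0.0642], 'force': [-0.0012, -0.3312, -2.049], 'ft_torque': [0.0257, 0.0243, -0.0233], 'finger_gap': 0.1327} yaw 178.66
```

>>> play_rows(rows=[[[0,0,0],[0,0,1],1],[[0,0,0],[0,0,0.5],1],[[0,0,0],[0,0,0],0.8],[[0,0,0],[0,0,0],0.75],[[0,0,0],[0,0,0],0.7],[[0,0,0],[0,0,0],0.6],[[0,0,0],[0,0,0],0.5],[[0,0,0],[0,0,0],0.5],[[0,0,0],[0,0,0],0.5],[[0,0,0],[0,0,-10],0.5],[[0,0,0],[0,0,-20],0.5],[[0,0,0],[0,0,-25],0.5]])

```text
t: 18.95
tcp_pos: [0.5234, 0.1561, 0.1174]
tool_rot: [0.012, 1.0, -0.0, -0.002]
force: [0.1, -0.6, 0.4]
finger_gap: 0.498
gripper_force: 0.0
```

>>> play_rows(rows=[[[0,0,0],[0,0,-30],0.5],[[0,0,0],[0,0,-30],0.5],[[0,0,0],[10,30,0],0.5],[[0,0,0],[10,30,0],0.5],[[0,0,0],[10,30,0],0.5],[[0,0,0],[10,30,0],0.5],[[0,0,0],[10,30,0],0.5],[[0,0,0],[10,30,0],0.5],[[0,0,0],[10,30,0],0.5],[[0,0,0],[10,30,0],0.5],[[0,0,0],[0,0,0],0.5],[[0,0,0],[0,0,0],0.5]])

```text
t: 19.95
tcp_pos: [0.4493, 0.3995, 0.1782]
tool_rot: [0.01, 1.0, 0.0, 0.0]
force: [-0.4, 0.0, -0.1]
finger_gap: 0.501
gripper_force: 0.0
```

```bash
python3 - <<'E'
import runpy; runpy.run_path("s.py")
from h import *
p,d=snap("side"); q,e=snap("top")
for n,D,s in(("top",e,(215,202)),("side",d,(244,235))):
    C=cloud(n,D); m=C[s[1]-25:s[1]+25,s[0]-20:s[0]+20].reshape(-1,3); m=m[(m[:,2]>.08)&(abs(m[:,0]-.525)<.04)&(abs(m[:,1]-.155)<.04)]; print(n,len(m),m.mean(0) if len(m) else 0,np.percentile(m[:,2],98) if len(m) else 0)
a=cv2.resize(p[120:270,190:340,::-1],(400,400),interpolation=cv2.INTER_CUBIC); b=cv2.resize(q[160:240,190:350,::-1],(400,200),interpolation=cv2.INTER_CUBIC)
cv2.imwrite("pics/g5.png",np.hstack([a,np.vstack([b,b*0])]))
E
```

```text
19.95 {'tcp_pos': [0.4493, 0.3995, 0.1782], 'force': [-0.3975, 0.0106, -0.0833], 'ft_torque': [0.0007, -0.0387, 0.0164], 'finger_gap': 0.5006} yaw 178.86
top 81 [0.52624376 0.15431309 0.08827204] 0.09197323159307882
side 0 0 0
```

View pics/g5.png

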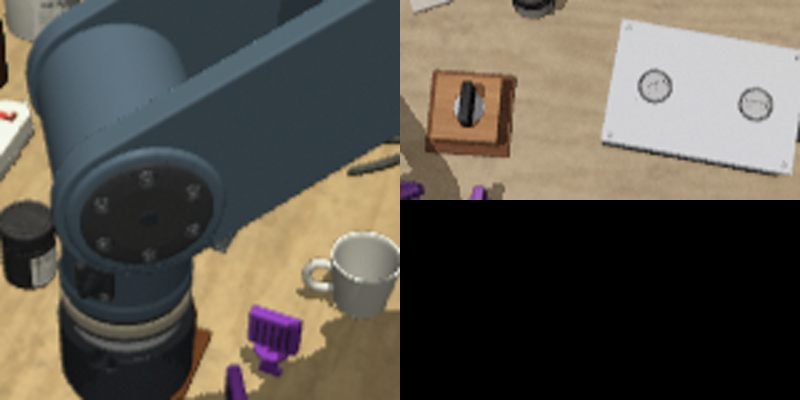

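The top view shows the key upright in its stand at (467,103), top at about 88–92 mm, as at the start. The stud at (655,86) looks the same as the flush dummy. I'll check its slot direction and head height, then hand in.

```bash
python3 - <<'E'
from m import *
p,d=snap("top"); r=measure("top",(.5587,-.0468),p,.068); print("slot",r[2],r[3])
D0=np.load("pics/top0.npz")["d"]
for D in(D0,d):
    C=cloud("top",D); h=np.hypot(C[...,0]-.5587,C[...,1]+.0468); print(np.median(C[h<.011][:,2]),np.median(C[(h>.02)&(h<.03)][:,2]))
E
```

```text
slot -67.5813025941419 [1.95702747 6.18466611]
0.07017496566601433 0.06918145132960907
0.06829778589237001 0.06914260132386874
```

Slot turned by about 60° or more (−67.6° against about −8° before), and the head dropped about 2 mm to flush.

```bash
python3 -c "
from station import *
print(sign_off())"
```

```text
the job is handed in; nothing more can be done
None
```

The stud was turned to its stop and measures flush with the cover in its catch; the key is back upright and fully down in its stand, and the job is handed in (no verdict was returned).

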